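Fold the flap of a lot box and tuck it under its lip

ROBOT

A 6-joint arm with a two-finger parallel gripper is mounted at the origin on the work surface. World frame = base frame: x ahead of the robot, y to its left, z up, the work surface at z = 0. Lengths are in m, angles in degrees, forces in N, time in s.
With the tool pointing down it reaches from about 0.3 to 0.75 m from the base axis. Payload 8.5 kg.
Tool frame: the origin (TCP) lies at the very end of the fingers, on their centre line; the grasp point (between the pads) lies 19 mm behind it; y points along the fingers, z is the direction in which the jaws open and shut, and the axes are right-handed (so a half turn about y gives the same grasp; the last joint's range is limited). The gripper opens to 85 mm and grips with 20 to 120 N. Pads are 22 mm wide; open, the fingers measure 114 mm over their backs; the gripper's body (76 mm by 85 mm) begins 54 mm behind the grasp point. The pads swing forward as they close: fully open they stand 13 mm farther back than shut.
Start: joints at [-81.606, 21.807, 74.336, -0, 83.858, -12.336], TCP at [0.195, -0.514, 0.231] pointing down, gripper open.
Joint ranges: [-178.18, 178.18], [-50.72, 133.34], [12.68, 142.11], [-81.47, 261.47], [9.98, 163.14], [-165.26, 165.26]. Speed limits (degrees/s): [136.94, 136.94, 180, 180, 180, 180].

INTERFACE

Orientations are given as a 3x3 rotation matrix whose columns are the frame's x, y, z axes.
In Python, from rig import env gives the robot as it stands. The module is installed in compiled form; this text tells all that it offers.
- The arm moves only by the tool servo_tool, never from a script. Its argument "rows" is one flat list of numbers, 7 for each row, row after row: the opening, from 0 (shut) to 1 (fully open), then the shift along the world's x, y, z in m, then the turn, a rotation vector about the world's x, y, z in degrees. A call has 1 to 10 rows; each row shifts and turns the commanded pose from where the row before left it; what a row does not reach is not made up. A row lasts 1/12 s, in which the tool goes at most 41.7 mm and 7.16 degrees, less where a joint would pass 70% of its speed; a pose out of reach is approached as far as the arm can. A call with a gripper value outside its range is refused whole. The fingers move at their own pace and stop on an object; "force" is the grip in N (left out, the last holds). Time passes only in rows, so rows that do not move let the fingers close. It gives the time, the measured TCP pose, the force and the opening at its end, in the units of the state.
- env.observe(): the state, without advancing time (a new reading comes with each control period).
- env.get_image(name): name is "scene" or "top" or "wrist"; returns the picture (420x560x3 uint8, red, green, blue); there is no depth.
- env.camera_model(name): a dict with "camera_matrix" (3x3 intrinsics, pixels), "R" (3x3) and "t" (3): a world point X has camera coordinates R X + t; the wrist camera has in their place "mount" (4x4, takes a point from camera to tool coordinates, whose origin is the TCP and whose axes are the tool frame's). Camera axes: x right, y down, z forward; pixel columns grow to the right and rows downward; lengths in m; the calibration is good to about 2 mm. A picture is of the moment at which its call begins: read the wrist's pose just before it. camera_model takes no time and is no camera call.
- env.close_job(): hands the job in, once; it reports no verdict.
The state is a dict: "time_s": time; "q": joint angles; "qvel": joint speeds; "joint_efforts": joint torques, N m; "position": TCP position; "tool_rot": TCP orientation; "ft_force": force on the tool from outside, world axes, zero at the start; "wrist_torque": the same for the moment, N m; "grip_width": finger opening in m.
Only numpy, scipy, OpenCV 4.12 (cv2) and the standard library are available. Lean on these libraries where they do the work, as an engineer would, in place of code of your own. Each camera call takes 0.05 s, during which the arm holds its last target.

TASK

Close the cardboard box that stands with its flap up: with a fingertip, push the flap over until it lies flat, then, holding it down, push it towards the dark metal lip until it stops, so that its free edge stays tucked under the lip. Only push and press: do not pinch the flap or touch its inside face, and leave the tape roll, the toy bridge and the parcel where they are.

Things in the scene. Friction and masses are not known exactly. Their poses are not given: they have to be found in the camera images.
- lotbox: Fixed cardboard box, 200 (its x) by 160 (its y) by 55 mm tall. Origin: centre of its underside, on the table; its z is up and its x points from the flap's hinge to the lip. Its top is open in the middle (x -38 to 35 mm) with a flat deck, top at 55 mm, behind (hinge end) and in front (lip end).
- hinge_bar (a joint): Slide of the bar that carries the flap's hinge, along the box's +x: 0 fully back (hinge axis at box x = -81 mm, 58.5 mm above the table), 0.038 m fully home at its stop (axis at x = -43 mm). It starts 0 to 3 mm from the back and stays where it is left: it takes 5 N to slide, so pushing the standing flap over well above its hinge hardly moves it.
- flap (a joint): Hinge of the flap about the box's y, in rad: 0 lying flat towards the lip, 1.57 upright, 2.1 at most (leaning back from the lip). The crease springs it up: let go when flat it rises to about 1.2 rad unless the lip holds it. At 60 mm from the hinge it takes about 1 N to push it over from upright and 3 to 4 N to hold it flat. It slides forward only together with the hinge bar.
- flap_edge (a point): Middle of the flap's free edge, mid-thickness. The flap is a flat cardboard board 110 mm wide (y), 5 mm thick, reaching 110 mm from the hinge axis, which lies in its mid-thickness. Lying flat, its upper face is 61 mm above the table.
- flap_ridge (a point): Top of the middle of a raised ridge across the flap's outer face (away from the lip when upright, on top when flat): 6 mm wide, 90 mm long, 5.5 mm high, 75 to 81 mm from the hinge axis. A fingertip pressed on the flap just behind it, on the hinge side, can push the lying flap along by it.
- flap_lining: Thin paper lining 72 by 86 mm in the middle of the flap's inside face (the face towards the lip when upright), not to be touched. It moves with the flap; origin on the hinge axis.
- lip_edge (a point): Middle of the near edge of the dark metal lip, a fixed strip 140 mm wide at box x = 43 mm, 70.5 mm above the table. The edge is turned up as a lead-in; from x = 51 mm on its underside is level at 65 mm, its top at 70 mm. Side posts leave 124 mm for the flap. With the bar fully back the flat flap's edge is 14 mm short of the lip; fully home it is 16 mm under the level part.
- tape_roll: Loose roll of clear tape lying flat, 90 mm across, 45 mm tall; origin at the centre of its underside. Leave alone.
- toy_bridge: Loose red metal toy bridge of two arches, 108 mm long (its y), 32 mm wide, 50 mm tall; origin under its centre at table height. Leave alone.
- parcel: Loose small parcel in brown paper, 50 by 70 by 34 mm; origin at the centre of its underside. Leave alone.

How it is judged (in metres and radians):
On the way, in this order (a step that is already met when the one before it is completed fails the run):
1. the flap is folded down flat before it is pushed home (value of joint flap below 0.2 rad and value of joint hinge_bar below 0.028 m), for 0.05 s.
2. the flap is pushed home with its edge under the lip (value of joint hinge_bar above 0.032 m and value of joint flap below 0.08 rad), for 0.2 s.
At the end, for the whole second after the job is handed in: The hinge bar stands more than 32 mm forward (the flap's edge at least 10 mm under the level part of the lip), the flap lies within 0.08 rad of flat, held by the lip and at rest, and the tape roll, toy bridge and parcel are within 15 mm of where they were (all of step 2 and velocity of joint flap between -0.05 and 0.05 rad/s and distance of each of tape_roll, toy_bridge, parcel from where it was at the start of the episode below 0.015 m); the robot touches nothing.
It fails at once if the flap's inside face is pushed or pinched (more than 2 N on the lining) (contact force between flap_lining and the fingers above 2 N).
It fails at once if a bystander is moved or lifted by more than 25 mm (distance of any of tape_roll, toy_bridge, parcel from where it was at the start of the episode above 0.025 m).
It also fails if it takes over 38 s, if anything falls off the work surface, if the arm or the gripper's body presses on something with over 40 N, if the wrist force passes 120 N, or if a joint passes its speed limit or range.

## Working session

There is one attempt and no reset: what is moved stays moved. The work goes in short steps, Python scripts to look and compute and a tool call to move; the robot and the scene stay as the last step left them, time stands still between calls to the robot, and variables do not carry over. Pictures are saved under pics/ and viewed, and the job is handed in when it is done.

Besides the shell and the picture viewer there is one more tool, called after "Request:" by a JSON object that holds its "method" and its "body". servo_tool: Moves the arm, as the interface text tells. Its arguments: {"type":"object","properties":{"rows":{"type":"array","items":{"type":"number"}},"force":{"type":"number"}},"required":["rows"]}

```bash
mkdir -p pics; python3 - <<'E'
from rig import env
import cv2,numpy as np
s=env.observe();print(s['time_s'],s['position'],s['tool_rot'],s['ft_force'],s['grip_width'])
for n in ['scene','top']:
    im=env.get_image(n);cv2.imwrite(f'pics/{n}0.png',im[...,::-1])
    print(n,env.camera_model(n))
E
```

```text
0.0 [ 0.19464875 -0.51409145  0.23071315] [[-9.35238346e-01 -2.02063315e-04  3.54018638e-01]
 [-3.54018540e-01  1.47089635e-03 -9.35237248e-01]
 [-3.31747585e-04 -9.99998898e-01 -1.44717283e-03]] [ 0.4824551  -0.42688864  0.12117893] 0.08533080653740577
scene {'camera_matrix': array([[414.69138523,   0.        , 280.02902447],
       [  0.        , 414.69138523, 207.979743  ],
       [  0.        ,   0.        ,   1.        ]]), 'R': array([[ 0.1130111 ,  0.99350261,  0.01345556],
       [ 0.74932235, -0.0763267 , -0.65779196],
       [-0.65249101,  0.08442034, -0.75307947]]), 't': array([-0.14847423, -0.38655732,  1.27671795])}
top {'camera_matrix': array([[514.48771473,   0.        , 278.18164323],
       [  0.        , 514.48771473, 213.36733961],
       [  0.        ,   0.        ,   1.        ]]), 'R': array([[-1.29679661e-02, -9.99915855e-01, -3.38949180e-04],
       [-9.91586484e-01,  1.29036027e-02, -1.28801175e-01],
       [ 1.28794711e-01, -1.33419184e-03, -9.91670380e-01]]), 't': array([0.0724383 , 0.57994445, 1.03123837])}
```

View pics/scene0.png

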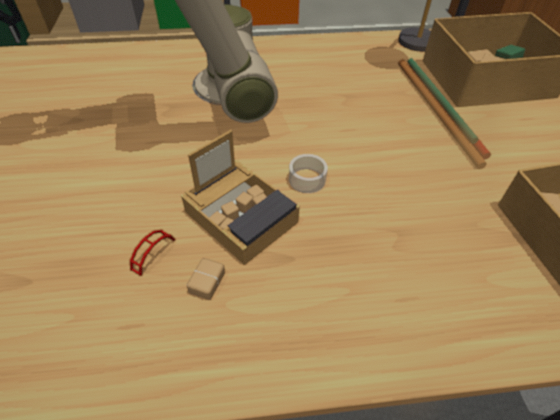

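View pics/top0.png

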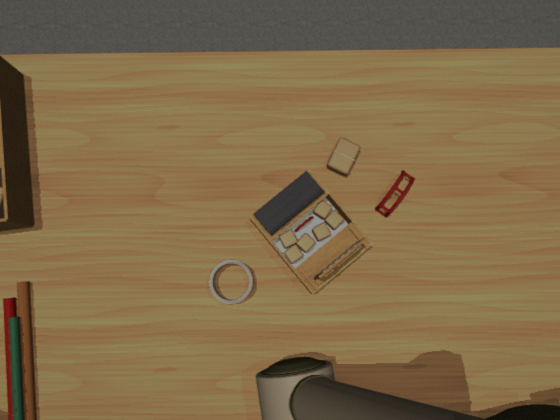

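The scene view shows the flap standing at about (213,163), with the lip at about (263,217). In the top view the lip is near (289,203) and the flap near (340,262). Next I'll enlarge both crops to get the corners.

```bash
python3 - <<'E'
import cv2
a=cv2.imread('pics/top0.png')[160:300,230:390];cv2.imwrite('pics/topc.png',cv2.resize(a,None,fx=4.2,fy=4.2,interpolation=cv2.INTER_CUBIC))
a=cv2.imread('pics/scene0.png')[120:270,170:320];cv2.imwrite('pics/scenec.png',cv2.resize(a,None,fx=4,fy=4,interpolation=cv2.INTER_CUBIC))
E
```

```text
(no output)
```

View pics/topc.png

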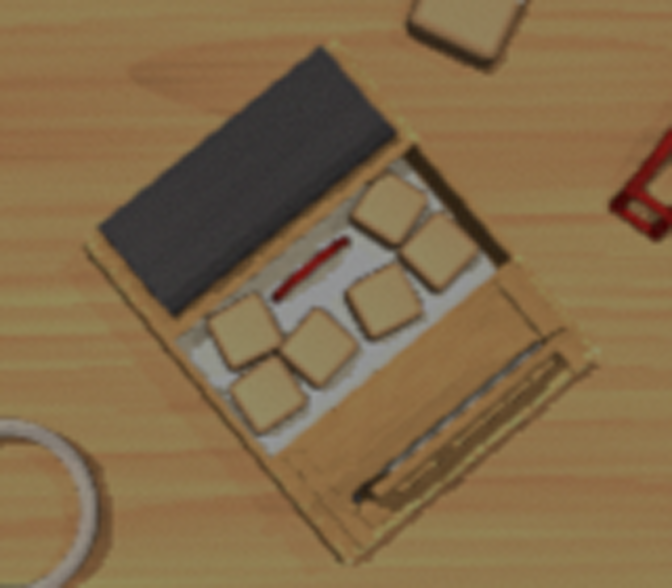

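View pics/scenec.png

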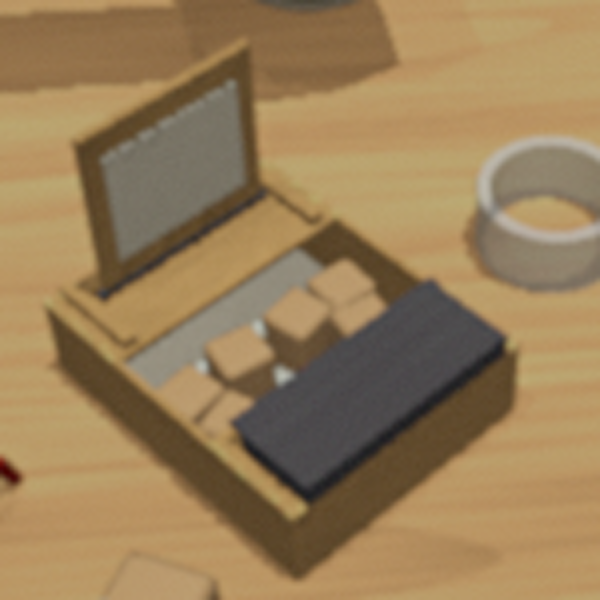

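```bash
cat > h.py <<'E'
from rig import env
import numpy as np
def ray(n,u,v,z):
    c=env.camera_model(n);R,t=c['R'],c['t'];o=-R.T@t
    d=R.T@np.linalg.solve(c['camera_matrix'],[u,v,1]);return o+d*(z-o[2])/d[2]
E
python3 - <<'E'
from h import *
def T(u,v,z):return ray('top',230+(u+.5)/4.2-.5,160+(v+.5)/4.2-.5,z)
def S(u,v,z):return ray('scene',170+(u+.5)/4-.5,120+(v+.5)/4-.5,z)
print('top corners');
P=[T(*p,.055) for p in [(88,243),(332,42),(597,355),(350,562)]]
for p in P:print(p)
print('ctr',np.mean(P,0), [np.linalg.norm(P[i]-P[i-1]) for i in range(4)])
x=P[0]+P[1]-P[2]-P[3];print(np.degrees(np.arctan2(x[1],x[0])))
L=[T(*p,.0705) for p in [(400,133),(175,315)]];print('lip',L,np.mean(L,0),np.linalg.norm(L[0]-L[1]))
d=L[1]-L[0];print(np.degrees(np.arctan2(-d[0],d[1])))
Q=[S(*p,.055) for p in [(50,303),(298,518),(515,348)]]
print('scene',Q,[np.linalg.norm(Q[i]-Q[i-1]) for i in range(3)],'ctr',(Q[0]+Q[2])/2)
d=Q[1]-Q[0];print(np.degrees(np.arctan2(d[1],d[0])))
L=[S(*p,.0705) for p in [(235,425),(430,283)]];print('lip',L,np.mean(L,0))
# flap top edge
a=[S(*p,.168) for p in [(78,147),(248,40)]];print('flaptop scene',a)
b=[T(*p,.168) for p in [(385,510),(570,358)]];print(b)
E
```

```text
top corners
[0.57084336 0.12137893 0.055     ]
[0.66887433 0.00076898 0.055     ]
[ 0.51319128 -0.12394967  0.055     ]
[ 0.41600153 -0.00260482  0.055     ]
ctr [ 0.54222762 -0.00110165  0.055     ] [np.float64(0.1983632005831167), np.float64(0.1554246827088213), np.float64(0.1994792021453212), np.float64(0.15546839330656867)]
38.691577251427304
lip [array([ 0.62038606, -0.03009951,  0.0705    ]), array([0.533834  , 0.07930359, 0.0705    ])] [0.57711003 0.02460204 0.0705    ] 0.13950016403122972
38.34857654117208
scene [array([ 0.51577833, -0.12111426,  0.055     ]), array([0.6701541 , 0.00290353, 0.055     ]), array([0.57282072, 0.12236565, 0.055     ])] [np.float64(0.25007259909630686), np.float64(0.1980209397041739), np.float64(0.15409408461383367)] ctr [0.54429953 0.0006257  0.055     ]
38.77665859399926
lip [array([ 0.62223215, -0.02453842,  0.0705    ]), array([0.53615186, 0.08129562, 0.0705    ])] [0.579192  0.0283786 0.0705   ]
flaptop scene [array([ 0.52095299, -0.08920982,  0.168     ]), array([ 0.4464104 , -0.00447654,  0.168     ])]
[array([ 0.44066743, -0.01053013,  0.168     ]), array([ 0.5044621 , -0.09166025,  0.168     ])]
```

Two views agree on the box: centre about (0.543, 0.000), yaw about 38.6°, flap close to upright. I'll shut the gripper, turn so the jaws lie along the box's y, and move to behind the flap.

Request:
{"method": "servo_tool", "body": {"rows": [0,0.0173,0.0307,0,0,0,3.6,0,0.0173,0.0307,0,0,0,3.6,0,0.0173,0.0307,0,0,0,3.6,0,0.0173,0.0307,0,0,0,3.6,0,0.0173,0.0307,0,0,0,3.5,0,0.0173,0.0307,0,0,0,0,0,0.0173,0.0307,0,0,0,0,0,0.0173,0.0307,0,0,0,0,0,0.0173,0.0307,0,0,0,0,0,0.0173,0.0307,0,0,0,0]}}

```text
time_s: 0.93
position: [0.368, -0.2057, 0.2312]
tool_rot: [[-0.781, -0.0, 0.624], [-0.624, 0.0, -0.781], [0.0, -1.0, -0.0]]
ft_force: [1.0, -1.1, 1.1]
grip_width: 0.0003
```

Request:
{"method": "servo_tool", "body": {"rows": [0,0.0173,0.0307,0,0,0,0,0,0.0173,0.0307,0,0,0,0,0,0.0173,0.0307,-0.01,0,0,0,0,0.017,0.03,-0.01,0,0,0,0,0,0,-0.02,0,0,0,0,0,0,0,0,0,0,0,0,0,0,0,0,0]}}

```text
time_s: 1.52
position: [0.4362, -0.0851, 0.191]
tool_rot: [[-0.781, -0.002, 0.625], [-0.625, 0.001, -0.781], [0.001, -1.0, -0.002]]
ft_force: [1.2, -0.7, -0.1]
grip_width: 0.0004
```

```bash
cat >> h.py <<'E'
C=np.array([.543,0]);a=np.radians(38.6);ex=np.array([np.cos(a),np.sin(a)]);ey=np.array([-ex[1],ex[0]])
def st():
    s=env.observe();p=s['position'];r=p[:2]-C;f=s['ft_force']
    print('t',round(s['time_s'],2),'p',p.round(4),'box xyz',(r@ex).round(4),(r@ey).round(4),p[2].round(4),'f box',(f[:2]@ex).round(2),(f[:2]@ey).round(2),f[2].round(2),'w',round(s['grip_width'],4))
    R=s['tool_rot'];print('z ang',np.degrees(np.arctan2(R[1,2],R[0,2])).round(2),'down',R[:,1].round(3))
E
python3 - <<'E'
from h import *
import cv2
st()
im=env.get_image('scene');cv2.imwrite('pics/s1.png',cv2.resize(im[60:270,130:350,::-1],None,fx=2.8,fy=2.8))
im=env.get_image('wrist');cv2.imwrite('pics/w1.png',im[...,::-1])
E
```

```text
t 1.52 p [ 0.4362 -0.0851  0.191 ] box xyz -0.1366 0.0002 0.191 f box 0.5 -1.33 -0.09 w 0.0004
z ang -51.33 down [-0.002  0.001 -1.   ]
```

View pics/s1.png

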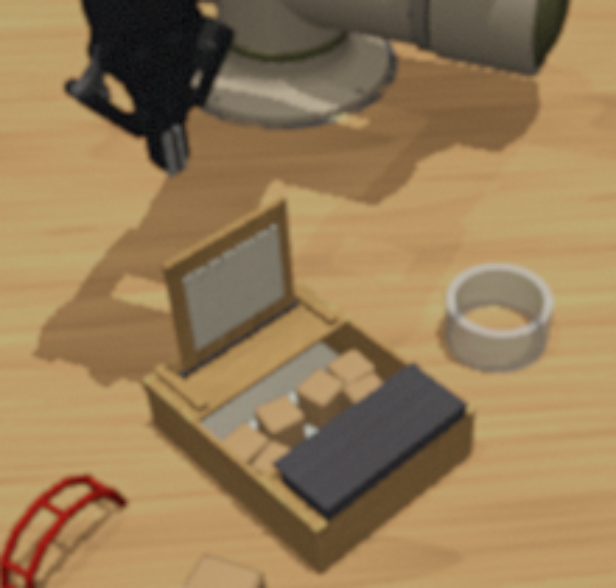

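View pics/w1.png

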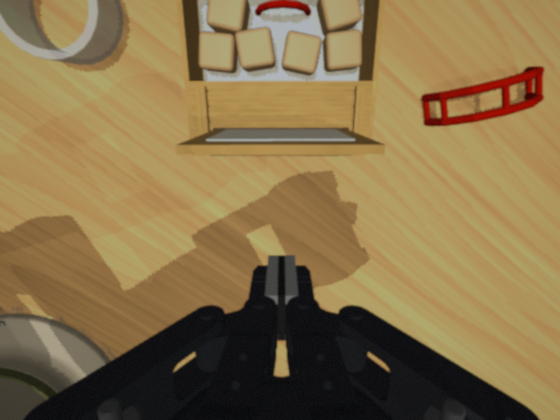

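The gripper is centred on the flap: fingertips at column 281 in the wrist view, and the flap spans 180–383. It sits about 30 mm behind the flap, so I'll go down and approach.

Request:
{"method": "servo_tool", "body": {"rows": [0,0,0,-0.022,0,0,0,0,0,0,-0.022,0,0,0,0,0,0,-0.021,0,0,0,0,0.0078,0.0062,0,0,0,0,0,0.0078,0.0062,0,0,0,0,0,0.0078,0.0062,0,0,0,0,0,0.0062,0.005,0,0,0,0,0,0,0,0,0,0,0]}}

```text
time_s: 2.28
position: [0.4679, -0.061, 0.1274]
tool_rot: [[-0.78, 0.003, 0.625], [-0.625, -0.001, -0.78], [-0.002, -1.0, 0.002]]
ft_force: [-0.7, -0.3, -0.0]
grip_width: -0.0004
```

```bash
python3 - <<'E'
from h import *
import cv2
st()
im=env.get_image('scene');cv2.imwrite('pics/s2.png',cv2.resize(im[60:270,130:350,::-1],None,fx=2.8,fy=2.8))
E
```

```text
t 2.28 p [ 0.4679 -0.061   0.1274] box xyz -0.0967 -0.0008 0.1274 f box -0.72 0.18 -0.05 w -0.0004
z ang -51.29 down [ 0.003 -0.001 -1.   ]
```

View pics/s2.png

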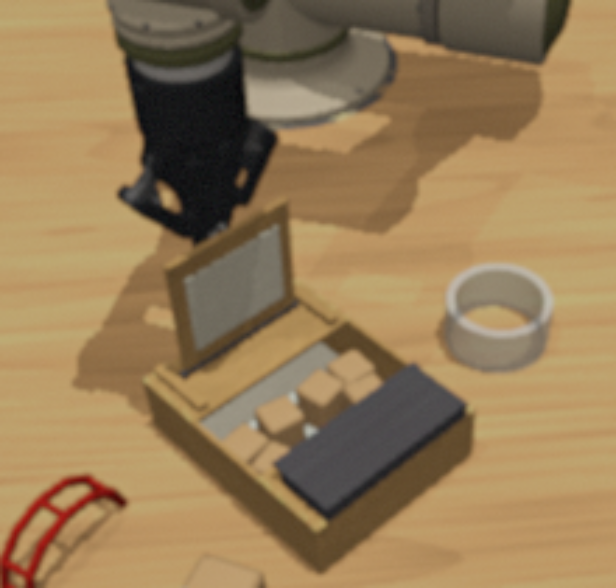

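Request:
{"method": "servo_tool", "body": {"rows": [0,0.0082,0.0066,-0.0013,0,0,0,0,0.0082,0.0066,-0.0013,0,0,0,0,0.0065,0.0052,-0.0031,0,0,0,0,0.0065,0.0052,-0.0031,0,0,0,0,0.0057,0.0045,-0.0051,0,0,0,0,0.0057,0.0045,-0.0051,0,0,0,0,0.0044,0.0035,-0.0069,0,0,0,0,0.0044,0.0035,-0.0069,0,0,0,0,0,0,0,0,0,0]}}

```text
time_s: 3.08
position: [0.516, -0.0214, 0.092]
tool_rot: [[-0.781, -0.002, 0.625], [-0.625, 0.001, -0.781], [0.001, -1.0, -0.002]]
ft_force: [-0.6, -0.2, 0.7]
grip_width: 0.0002
```

```bash
python3 - <<'E'
from h import *
import cv2
st()
im=env.get_image('scene');cv2.imwrite('pics/s3.png',cv2.resize(im[60:270,130:350,::-1],None,fx=2.8,fy=2.8))
E
```

```text
t 3.08 p [ 0.516  -0.0214  0.092 ] box xyz -0.0345 0.0001 0.092 f box -0.57 0.2 0.71 w 0.0002
z ang -51.34 down [-0.002  0.001 -1.   ]
```

View pics/s3.png

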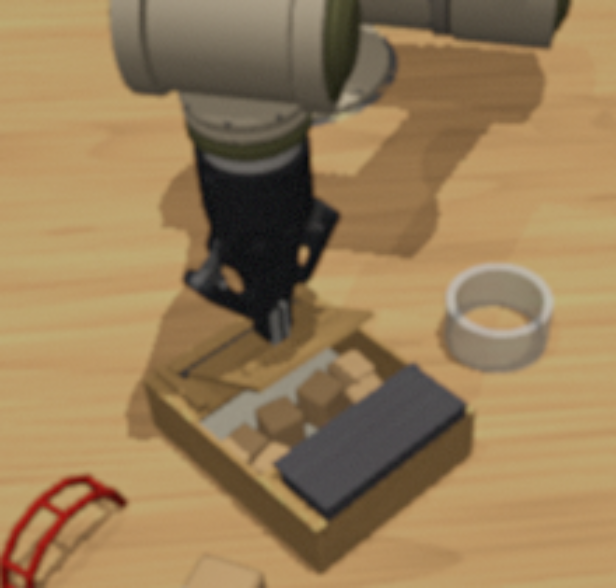

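Request:
{"method": "servo_tool", "body": {"rows": [0,0.0034,0.0027,-0.0068,0,0,0,0,0.0034,0.0027,-0.0068,0,0,0,0,0.0008,0.0006,-0.006,0,0,0,0,0.0008,0.0006,-0.006,0,0,0,0,0.0008,0.0006,-0.006,0,0,0,0,0,0,0,0,0,0,0,0,0,0,0,0,0]}}

```text
time_s: 3.72
position: [0.5251, -0.0149, 0.0616]
tool_rot: [[-0.781, -0.0, 0.624], [-0.624, 0.0, -0.781], [-0.0, -1.0, -0.0]]
ft_force: [1.0, 0.9, 1.3]
grip_width: -0.0004
```

```bash
python3 - <<'E'
from h import *
import cv2
st()
im=env.get_image('scene');cv2.imwrite('pics/s4.png',cv2.resize(im[110:270,160:330,::-1],None,fx=3.5,fy=3.5))
im=env.get_image('wrist');cv2.imwrite('pics/w4.png',im[...,::-1])
E
```

```text
t 3.72 p [ 0.5251 -0.0149  0.0616] box xyz -0.0233 -0.0004 0.0616 f box 1.29 0.07 1.3 w -0.0004
z ang -51.38 down [-0.  0. -1.]
```

View pics/s4.png

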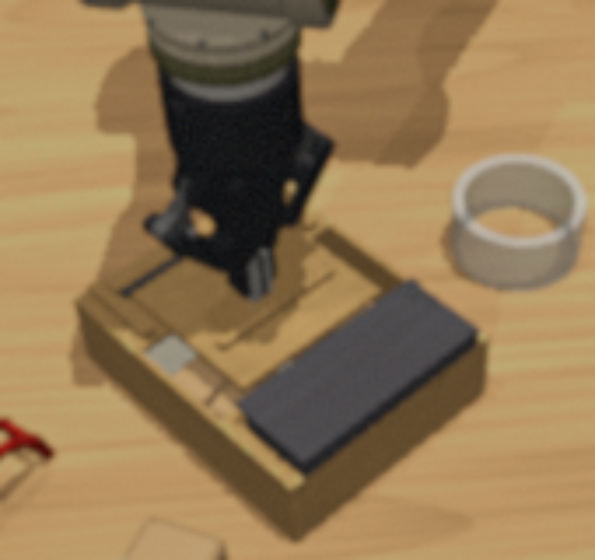

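View pics/w4.png

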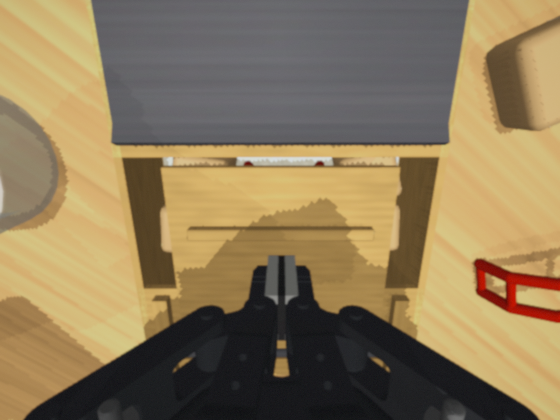

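The flap is almost flat. Its ridge is in front of the fingertip (wrist view: ridge at row 236, tip at row 256). I'll press a little more and check the force.

Request:
{"method": "servo_tool", "body": {"rows": [0,0,0,-0.001,0,0,0,0,0,0,-0.001,0,0,0,0,0,0,0,0,0,0,0,0,0,0,0,0,0]}}

```text
time_s: 4.15
position: [0.5251, -0.0149, 0.0606]
tool_rot: [[-0.781, 0.001, 0.624], [-0.624, -0.0, -0.781], [-0.001, -1.0, 0.001]]
ft_force: [-1.1, 0.7, 9.3]
grip_width: 0.0001
```

```bash
python3 - <<'E'
from h import *
st()
E
```

```text
t 4.15 p [ 0.5251 -0.0149  0.0606] box xyz -0.0233 -0.0005 0.0606 f box -0.4 1.2 9.3 w 0.0001
z ang -51.37 down [ 0.001 -0.    -1.   ]
```

Vertical force is 9 N and z = 0.0606, so the flap is flat. Now I'll slide forward to the ridge and push.

Request:
{"method": "servo_tool", "body": {"rows": [0,0.0023,0.0019,0,0,0,0,0,0.0023,0.0019,0,0,0,0,0,0.0023,0.0019,0,0,0,0,0,0.0023,0.0019,0,0,0,0,0,0.0023,0.0019,0,0,0,0,0,0,0,0,0,0,0]}}

```text
time_s: 4.65
position: [0.5365, -0.0057, 0.0606]
tool_rot: [[-0.781, 0.0, 0.625], [-0.625, -0.001, -0.781], [0.001, -1.0, 0.001]]
ft_force: [-1.8, -1.6, 9.7]
grip_width: -0.0
```

```bash
python3 - <<'E'
from h import *
import cv2
st()
im=env.get_image('wrist');cv2.imwrite('pics/w5.png',im[...,::-1])
E
```

```text
t 4.65 p [ 0.5365 -0.0057  0.0606] box xyz -0.0087 -0.0004 0.0606 f box -2.47 -0.14 9.68 w -0.0
z ang -51.35 down [ 0.    -0.001 -1.   ]
```

View pics/w5.png

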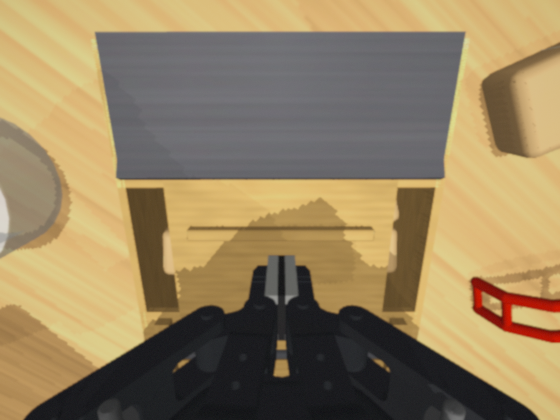

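The flap is travelling with the fingertip by friction: the ridge is still at row 236, and the free edge has reached the lip. I'll carry on.

Request:
{"method": "servo_tool", "body": {"rows": [0,0.0023,0.0019,0,0,0,0,0,0.0023,0.0019,0,0,0,0,0,0.0023,0.0019,0,0,0,0,0,0.0023,0.0019,0,0,0,0,0,0.0023,0.0019,0,0,0,0,0,0.0023,0.0019,0,0,0,0,0,0,0,0,0,0,0]}}

```text
time_s: 5.28
position: [0.5505, 0.0055, 0.0607]
tool_rot: [[-0.781, 0.001, 0.625], [-0.625, -0.001, -0.781], [0.0, -1.0, 0.001]]
ft_force: [-1.7, -1.8, 9.4]
grip_width: -0.0002
```

```bash
python3 - <<'E'
from h import *
import cv2
st()
im=env.get_image('wrist');cv2.imwrite('pics/w6.png',im[...,::-1])
im=env.get_image('scene');cv2.imwrite('pics/s6.png',cv2.resize(im[110:270,160:330,::-1],None,fx=3.5,fy=3.5))
E
```

```text
t 5.28 p [0.5505 0.0055 0.0607] box xyz 0.0093 -0.0004 0.0607 f box -2.46 -0.34 9.38 w -0.0002
z ang -51.35 down [ 0.001 -0.001 -1.   ]
```

View pics/w6.png

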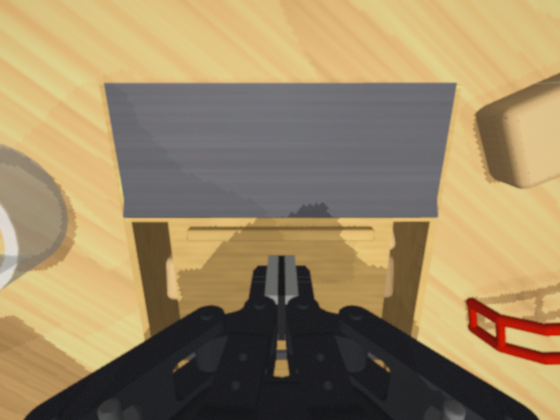

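View pics/s6.png

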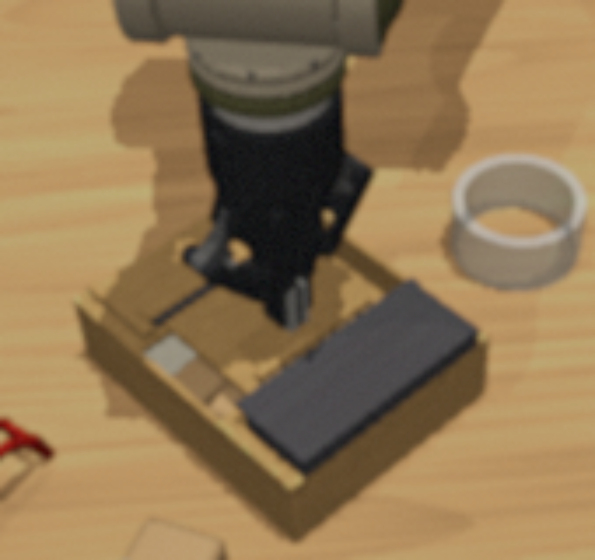

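Request:
{"method": "servo_tool", "body": {"rows": [0,0.0016,0.0012,0,0,0,0,0,0.0016,0.0012,0,0,0,0,0,0.0016,0.0012,0,0,0,0,0,0.0016,0.0012,0,0,0,0,0,0,0,0,0,0,0]}}

```text
time_s: 5.8
position: [0.5563, 0.0102, 0.0606]
tool_rot: [[-0.781, -0.001, 0.625], [-0.625, -0.001, -0.781], [0.002, -1.0, 0.001]]
ft_force: [-3.9, -3.0, 9.8]
grip_width: 0.0001
```

```bash
python3 - <<'E'
from h import *
import cv2
st()
im=env.get_image('wrist');cv2.imwrite('pics/w7.png',im[...,::-1])
E
```

```text
t 5.8 p [0.5563 0.0102 0.0606] box xyz 0.0168 -0.0003 0.0606 f box -4.9 0.04 9.77 w 0.0001
z ang -51.35 down [-0.001 -0.001 -1.   ]
```

View pics/w7.png

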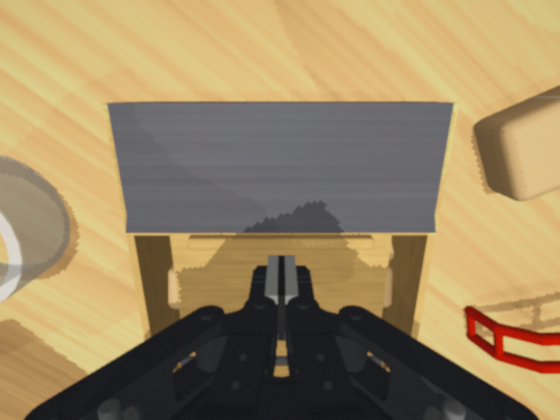

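The forward force rose to 5 N and the ridge closed on the tip, so the tip has started to slip, probably at the stop. I'll push on to the ridge to confirm.

Request:
{"method": "servo_tool", "body": {"rows": [0,0.0016,0.0012,0,0,0,0,0,0.0016,0.0012,0,0,0,0,0,0,0,0,0,0,0]}}

```text
time_s: 6.1
position: [0.5594, 0.0126, 0.0605]
tool_rot: [[-0.781, -0.001, 0.624], [-0.624, -0.001, -0.781], [0.002, -1.0, 0.0]]
ft_force: [-4.7, -3.7, 9.9]
grip_width: -0.0001
```

Request:
{"method": "servo_tool", "body": {"rows": [0,0.0012,0.0009,0,0,0,0,0,0,0,0,0,0,0]}}

```text
time_s: 6.27
position: [0.5596, 0.0128, 0.0604]
tool_rot: [[-0.781, -0.004, 0.625], [-0.625, -0.003, -0.781], [0.005, -1.0, -0.0]]
ft_force: [-8.7, -7.3, 11.1]
grip_width: -0.0002
```

```bash
python3 - <<'E'
from h import *
import cv2
st()
im=env.get_image('wrist');cv2.imwrite('pics/w8.png',im[...,::-1])
E
```

```text
t 6.27 p [0.5596 0.0128 0.0604] box xyz 0.0209 -0.0003 0.0604 f box -11.4 -0.26 11.1 w -0.0002
z ang -51.34 down [-0.004 -0.003 -1.   ]
```

View pics/w8.png

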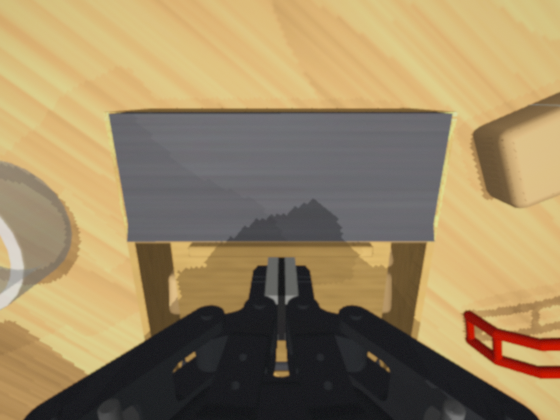

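The tip's front edge is at box x = 0.032, exactly where the ridge's rear face sits when the bar is fully home. Force is up to 11 N with no more motion, so it has stopped. I'll hold, relieve the side load by about a millimetre and lift straight up.

Request:
{"method": "servo_tool", "body": {"rows": [0,0,0,0,0,0,0,0,0,0,0,0,0,0,0,-0.0008,-0.0006,0,0,0,0,0,0,0,0.001,0,0,0,0,0,0,0.001,0,0,0,0,0,0,0.002,0,0,0,0,0,0,0.004,0,0,0,0,0,0,0.008,0,0,0,0,0,0,0.015,0,0,0,0,0,0,0.03,0,0,0]}}

```text
time_s: 7.15
position: [0.559, 0.0139, 0.1194]
tool_rot: [[-0.781, -0.005, 0.624], [-0.624, 0.001, -0.781], [0.003, -1.0, -0.004]]
ft_force: [-0.1, -0.2, -0.2]
grip_width: 0.0002
```

Request:
{"method": "servo_tool", "body": {"rows": [0,-0.025,-0.02,0.02,0,0,0,0,-0.025,-0.02,0.02,0,0,0,0,-0.025,-0.02,0.02,0,0,0,0,-0.02,-0.016,0.02,0,0,0,0,0,0,0,0,0,0]}}

```text
time_s: 7.57
position: [0.4641, -0.0645, 0.2049]
tool_rot: [[-0.783, 0.005, 0.623], [-0.623, -0.003, -0.783], [-0.002, -1.0, 0.006]]
ft_force: [1.0, 0.1, 0.7]
grip_width: 0.0
```

```bash
python3 - <<'E'
from h import *
import cv2
st()
im=env.get_image('top');cv2.imwrite('pics/t9.png',im[...,::-1])
a=cv2.absdiff(im[...,::-1].copy(),cv2.imread('pics/top0.png')).max(2)
print('diff tape/bridge/parcel',[int((a[s]>40).sum()) for s in [np.s_[255:310,205:258],np.s_[165:222,370:420],np.s_[132:180,325:365]]])
im=env.get_image('scene');cv2.imwrite('pics/s9.png',cv2.resize(im[110:310,120:330,::-1],None,fx=3,fy=3))
E
```

```text
t 7.57 p [ 0.4641 -0.0645  0.2049] box xyz -0.1019 -0.0011 0.2049 f box 0.83 -0.52 0.74 w 0.0
z ang -51.5 down [ 0.005 -0.003 -1.   ]
diff tape/bridge/parcel [0, 5, 0]
```

View pics/s9.png

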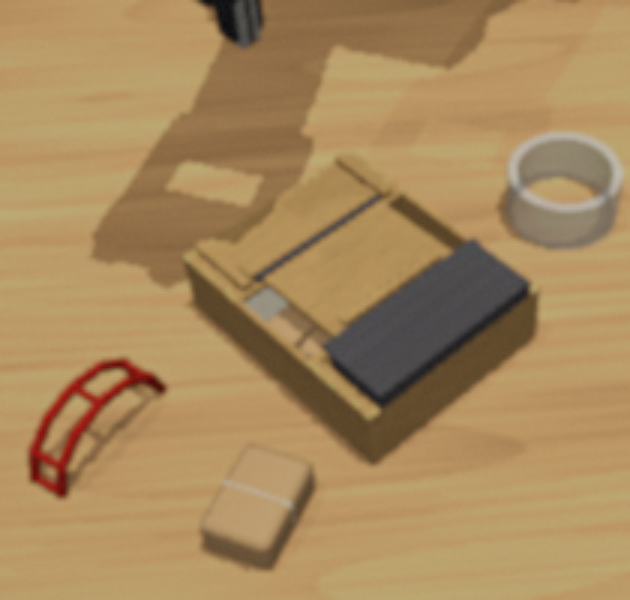

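View pics/t9.png

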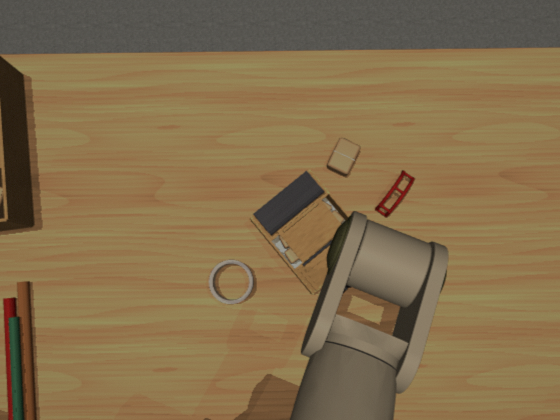

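The flap lies flat with its edge under the lip, the hinge line (crop, about (320,237)) is forward, and the bystanders haven't moved. The robot touches nothing, so I'll let the arm settle and hand in.

Request:
{"method": "servo_tool", "body": {"rows": [0,0,0,0,0,0,0,0,0,0,0,0,0,0,0,0,0,0,0,0,0]}}

```text
time_s: 7.92
position: [0.4655, -0.0619, 0.2001]
tool_rot: [[-0.781, -0.001, 0.625], [-0.625, 0.001, -0.781], [0.001, -1.0, -0.002]]
ft_force: [0.3, 0.7, -0.3]
grip_width: -0.0001
```

```bash
python3 - <<'E'
from h import *
def S(u,v,z):return ray('scene',120+(u+.5)/3-.5,110+(v+.5)/3-.5,z)
for p in [(258,278),(385,197)]:
    r=S(*p,.06)[:2]-C;print('hinge line box',(r@ex).round(4),(r@ey).round(4))
st();env.close_job()
E
```

```text
hinge line box -0.0419 -0.0566
hinge line box -0.0398 0.0611
t 7.92 p [ 0.4655 -0.0619  0.2001] box xyz -0.0991 -0.0 0.2001 f box 0.65 0.35 -0.33 w -0.0001
z ang -51.31 down [-0.001  0.001 -1.   ]
the job is handed in; nothing more can be done
```

The box is closed: the flap lies flat with its free edge tucked under the lip, and I handed the job in at 7.9 s of the 38 s allowed. With the gripper shut, I pushed the flap over from behind. I then pressed it flat with about 9 N and pushed it forward until it stopped, before lifting straight off.

**Stop reached:** at the end of the push the forward force rose to 11 N with no further movement. The fingertip's front edge was then at box x = 32 mm, where the ridge's rear face should be with the bar fully home.

**After release:**
- The scene picture shows the flap staying flat under the lip.
- The hinge line measures about x = -41 mm in the box frame; fully home is -43 mm, which agrees within the calibration error.
- The top view shows no movement of the tape roll, toy bridge or parcel.
- The gripper was clear of everything.

One thing went differently from plan: for most of the slide the flap moved by friction under the fingertip, and the tip only reached the ridge at the end. None of the checks failed or disagreed.

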